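# Put the tall specimen panel in the light viewer

## Task

Slide the tall glass specimen panel straight up out of the grey slotted rack by its black top rail, and slide it gently down, upright, into the slot of the light viewer until it rests on the bottom; let go of it there, do not drop it. Then push the viewer's lamp lever all the way over, away from the side it leans to. Leave the two shorter panels in the rack, and do not disturb the dish, the dropper bottle or the phone.

Things in the scene. Friction and masses are not known exactly. Their poses are not given: they have to be found in the camera images.
- panel_tall: (All sizes in mm.) Panel to move: flat glass, aluminium side edges, 80 wide (x), 5 thick (y), 125 high (z), about 0.15 kg. Its top 24 is a black plastic rail 10 thick, 80 long, to be gripped across its thickness. Starts in any of the rack's three slots, aligned with it, standing 35 higher than the others. Origin: centre of its lower edge; z up. Fits the viewer either way round.
- panel_short_a: one of two identical shorter glass panels, built just like panel_tall but only 90 high (top at 100 above the table when in the rack); it stays in the rack. Origin and axes as for panel_tall.
- panel_short_b: one of two identical shorter glass panels, built just like panel_tall but only 90 high (top at 100 above the table when in the rack); it stays in the rack. Origin and axes as for panel_tall.
- rack: Fixed grey plastic rack: base 125 (x) by 165 (y) by 10 thick, on the table, yaw up to 0.4 rad either way. Three upright slots along its x, open at the top, at y = -50, 0 and +50, each 8 wide (y) and 85 long (x), bottom 10 above the table, walls 40 high above that. Panels stand loosely in them. Origin: centre of the underside; z up.
- viewer: Fixed light viewer: white base 125 (x) by 185 (y, -130 to +55) by 12 thick. Along its x at y = 0 stands the dark steel slot (viewer_slot); from y = 36 to 50 an upright white light panel 110 wide, top 82 above the table; at y = -95 the lamp lever on a grey block. Yaw up to 0.4 rad either way. Origin: on the table under the middle of the slot; z up.
- viewer_slot (a point): Middle of the bottom of the viewer's slot, 12 above the table, axes as the viewer's. Slot 9 wide (y), 90 long (x); walls 35 high above the bottom, then flared lips up to about 11 higher that lead in from about 18 wide; ends closed by lugs 27 high. A seated panel's origin lies here.
- lamp (a joint): Lamp lever angle, rad: 0 leaning to the viewer's -x side (off), 1.0 fully over to the viewer's +x side (on), the end stop. It starts between 0 and 0.2. It turns about the viewer's y axis, on a pivot 34 above the table at viewer x = 0, y = -95, needs under 2 N at the knob, and stays where it is left.
- lamp_tip (a point): Centre of the lamp lever's black ball knob, 26 diameter, on a steel rod 10 thick, 60 from the pivot: 87 above the table at either end of its travel, 94 in the middle.
- dish: Bystander: glass dish 90 diameter, 16 high, on the table between rack and viewer. Origin: centre of the underside.
- dropper_bottle: Bystander: amber bottle 36 diameter, 75 high, standing between and beyond rack and viewer. Origin: centre of the underside.
- phone: Bystander: phone 150 by 74 by 9 lying flat nearer the robot. Origin: centre of the underside.
There are look-alikes about, which are no part of the job. Leave any green look-alike of the rack alone.

How it is judged (in metres and radians):
On the way, in this order (a step that is already met when the one before it is completed fails the run):
1. the tall panel has been drawn up clear of the rack's slots, upright (z of panel_tall in the frame of rack above 0.052 m and angle between panel_tall's own z axis and vertical below 0.4 rad), for 0.1 s.
2. the tall panel stands on the bottom of the viewer's slot, let go (x of panel_tall in the frame of viewer_slot between -0.009 and 0.009 m and y of panel_tall in the frame of viewer_slot between -0.005 and 0.005 m and z of panel_tall in the frame of viewer_slot between -0.004 and 0.004 m and angle between panel_tall's own z axis and vertical below 0.12 rad and angle between the x axis of panel_tall and the x axis of viewer_slot, either way round below 0.12 rad and contact force between the fingers and panel_tall below 0.2 N), for 0.2 s.
3. the lamp lever is pushed over (value of joint lamp above 0.85 rad), for 0.1 s.
At the end, for the whole second after the job is handed in: Tall panel at rest on the slot bottom, let go (4 mm in height, 5 across, 9 along; upright and in line to 0.12 rad); lamp lever past 0.85 of 1.0 rad; short panels upright (0.15 rad) within 15 mm of their starts; dish, bottle and phone within 30 mm of theirs (all of step 2 and linear speed of panel_tall below 0.02 m/s and value of joint lamp above 0.85 rad and distance of each of panel_short_a, panel_short_b from where it was at the start of the episode below 0.015 m and angle between each of panel_short_a, panel_short_b's own z axis and vertical below 0.15 rad and distance of each of dish, dropper_bottle, phone from where it was at the start of the episode below 0.03 m); the robot touches nothing.
It fails at once if the tall panel is dropped (falls free faster than 0.5 m/s) (contact force between the fingers and panel_tall below 0.2 N and linear speed of panel_tall above 0.5 m/s).
It fails at once if the tall panel is tipped over (more than 0.6 rad) (angle between panel_tall's own z axis and vertical above 0.6 rad).
It fails at once if the glass is forced against the viewer with more than 60 N (contact force between panel_tall and viewer above 60 N).
It fails at once if a short panel is pulled from its place (30 mm) (distance of any of panel_short_a, panel_short_b from where it was at the start of the episode above 0.03 m).
It fails at once if the dish, dropper bottle or phone is knocked 40 mm away (distance of any of dish, dropper_bottle, phone from where it was at the start of the episode above 0.04 m).
It also fails if it takes over 58 s, if anything falls off the work surface, if the arm or the gripper's body presses on something with over 40 N, if the wrist force passes 120 N, or if a joint passes its speed limit or range.

## Robot

A 6-joint arm with a two-finger parallel gripper is mounted at the origin on the work surface. World frame = base frame: x ahead of the robot, y to its left, z up, the work surface at z = 0. Lengths are in mm, angles in degrees, forces in N, time in s.
With the tool pointing down it reaches from about 300 to 850 mm from the base axis. Payload 4.2 kg.
Tool frame: the origin (TCP) lies on the centre line of the jaws, within the pads' length; the fingertips stand 14 mm ahead of it and the grasp point (between the pads) lies 5 mm behind it (env.finger_overhang is the z of the fingertips in the tool frame, in mm); z points along the fingers, y is the line along which they close (so a half turn about z gives the same grasp; the last joint's range is limited). The gripper opens to 91 mm and grips with 3 to 60 N. Pads are 32 mm wide; open, the fingers measure 118 mm over their backs; the gripper's body (76 mm by 178 mm) begins 60 mm behind the grasp point.
Start: joints at [73.224, 18.312, 89.639, -0, 72.044, -1.146], TCP at [154.924, 553.754, 194.676] pointing down, gripper open.
Joint ranges: [-177.97, 177.97], [-48.28, 115.42], [12.27, 149.76], [-77.06, 257.06], [2.81, 150.46], [-146.56, 146.56]. Speed limits (degrees/s): [147.25, 147.25, 180, 180, 180, 180].

## Interface

Orientations are given as [roll, pitch, yaw] about the fixed x, y, z axes, in that order (R = Rz(yaw) Ry(pitch) Rx(roll)).
In Python, from workcell import sensors, viewer, env gives the robot as it stands. The module is installed in compiled form; this text tells all that it offers.
- The arm moves only by the tool step_arm, never from a script. Its argument "plan" is one flat list of numbers, 6 for each row, row after row: the shift along the tool's x, y, z in cm, then the turn, a rotation vector about the tool's x, y, z in rad. In form: [x, y, z, wx, wy, wz, x, y, z, wx, wy, wz, ...]. A call has 1 to 5 rows; each row shifts and turns the commanded pose from where the row before left it, along the tool's axes as they then stand; what a row does not reach is not made up. A row lasts 1/12 s, in which the tool goes at most 41.7 mm and 7.16 degrees, less where a joint would pass 70% of its speed; a pose out of reach is approached as far as the arm can. A call is refused whole if a number of a shift passes 4.17 or a number of a turn 0.125, either way. A call with a gripper value outside its range is refused whole. "hand" is the finger opening in cm, from 0 to 9.12, set as the call begins (left out, the last holds). The fingers move at their own pace and stop on an object; "newtons" is the grip in N (left out, the last holds). Time passes only in rows, so rows that do not move let the fingers close. It gives the time, the measured TCP pose, the force, the opening and the grip force at its end, in the units of the state.
- sensors.state(): the state, without advancing time (a new reading comes with each control period).
- viewer.grab_frame(name): name is "scene" or "side" or "wrist"; returns a dict with "img" (420x560x3 uint8, red, green, blue), "fx", "fy", "cx", "cy" (pixels), "k1" (the pictures are not rectified: a ray, as slopes to the right and down, at radius r is drawn at 1 + k1 r^2 times it, then the intrinsics apply), "position" and "attitude" of the camera in the world. Camera axes: x right, y down, z forward; pixel columns grow to the right and rows downward; lengths in mm; the calibration is good to about 2 mm. A picture is of the moment at which its call begins. There is no depth.
- env.job_done(): hands the job in; it is judged then, once.
Trained networks look in a picture, given as the dict that the camera call returned (one of the last four; its "shot" number tells which), for a name from the list of things; names that differ only in an ending like _2 or _b are one class to them, and where a whole thing is asked for, a point or a joint stands for the part that bears it (a point fixed in the world has none). Each returns a list of dicts, best first, with "score" (0 to 1); they miss things now and then, are a little off and sometimes report something else, mostly with a low value. They report only what shows in the picture. A call takes as long as a camera call. They do not tell look-alikes from the thing itself.
- viewer.boxes_of(name, picture): "location" ([column, row] in pixels, amid what is visible of it).
- viewer.pinpoint(name, picture): "location" ([column, row] in pixels: a listed point, or the origin of a listed thing).
The state is a dict: "time_s": time; "qpos": joint angles; "qvel": joint speeds; "effort": joint torques, N m; "ee_pos": TCP position; "ee_rot": TCP orientation; "force": force on the tool from outside, world axes, zero at the start; "torque": the same for the moment, N m; "gripper_width": finger opening in mm; "gripper_force": force on a finger pad.
Only numpy, scipy, OpenCV 4.12 (cv2) and the standard library are available. Lean on these libraries where they do the work, as an engineer would, in place of code of your own. Each camera call takes 0.05 s, during which the arm holds its last target. There are 200 camera calls.

## Working session

There is one attempt and no reset: what is moved stays moved. The work goes in short steps, Python scripts to look and compute and a tool call to move; the robot and the scene stay as the last step left them, time stands still between calls to the robot, and variables do not carry over. Pictures are saved under pics/ and viewed, at most 10 in all, crops included, and the job is handed in when it is done.

Besides the shell and the picture viewer there is one more tool, called after "Request:" as name(argument=value, ...), one argument or row to a line, values as JSON. step_arm: Moves the arm, as the interface text tells. Its arguments: {"type":"object","properties":{"plan":{"type":"array","items":{"type":"number"}},"hand":{"type":"number"},"newtons":{"type":"number"}},"required":["plan"]}

```bash
mkdir -p pics; cat > h.py <<'E'
import numpy as np, cv2
from workcell import sensors, viewer, env
from scipy.spatial.transform import Rotation as R
def rot(a):
    a=np.array(a,float)
    if a.shape==(3,3): return a
    return R.from_euler('xyz',a,degrees=True).as_matrix()
def K(p): return np.array([[p['fx'],0,p['cx']],[0,p['fy'],p['cy']],[0,0,1.]])
def D(p): return np.array([p['k1'],0,0,0,0.])
def ray(p,uv):
    x=cv2.undistortPoints(np.array([[uv]],float),K(p),D(p))[0,0]
    return np.array(p['position']),rot(p['attitude'])@np.array([x[0],x[1],1])
def onz(p,uv,z):
    o,d=ray(p,uv); return o+d*(z-o[2])/d[2]
def proj(p,X):
    A=rot(p['attitude']); X=(np.atleast_2d(X)-np.array(p['position']))@A
    return cv2.projectPoints(X.reshape(-1,1,3),np.zeros(3),np.zeros(3),K(p),D(p))[0][:,0]
def tri(obs):
    M=0;b=0
    for p,uv in obs:
        o,d=ray(p,uv); d=d/np.linalg.norm(d); P=np.eye(3)-np.outer(d,d); M=M+P; b=b+P@o
    return np.linalg.solve(M,b)
def save(p,n): cv2.imwrite('pics/'+n,cv2.cvtColor(p['img'],cv2.COLOR_RGB2BGR))
E
python3 - <<'E'
from h import *
zs={'panel_tall':10,'panel_short_a':10,'rack':0,'viewer':0,'viewer_slot':12,'lamp_tip':88,'dish':0,'dropper_bottle':0,'phone':0}
for n in ['scene','side','wrist']:
    p=viewer.grab_frame(n); save(p,n+'0.png')
    print(n,p['position'],p['attitude'],p['fx'],p['k1'])
    for t,z in zs.items():
        for r in viewer.pinpoint(t,p)[:4]:
            print(t,round(r['score'],2),np.round(r['location']),np.round(onz(p,r['location'],z)[:2]))
print(sensors.state())
a=[cv2.imread(f'pics/{n}0.png') for n in ['scene','side']]
cv2.imwrite('pics/both.png',cv2.resize(np.vstack(a),(800,1200))[:600]); 
E
```

```text
scene [1002.55558085  590.89656852 1095.82384282] [-140.40531141   -0.70015825  137.32062991] 531.1723146079559 0.05168701995455333
panel_tall 0.62 [298. 320.] [562. 190.]
panel_short_a 0.77 [292. 304.] [545. 151.]
panel_short_a 0.67 [308. 341.] [583. 241.]
rack 0.96 [451. 266.] [173. 333.]
rack 0.62 [299. 324.] [565. 195.]
viewer 0.95 [214. 196.] [ 465. -248.]
viewer 0.49 [307. 338.] [576. 232.]
viewer_slot 0.7 [212. 192.] [ 467. -250.]
lamp_tip 0.39 [194. 152.] [ 448. -342.]
dish 0.76 [240. 278.] [585.   7.]
dish 0.64 [212. 191.] [ 458. -266.]
dropper_bottle 0.87 [202. 308.] [703.  11.]
dropper_bottle 0.17 [308. 339.] [576. 235.]
phone 0.75 [285. 247.] [440.  13.]
side [ 232.76330064 -716.60681454  876.18441107] [-138.16130999    0.84637265  -16.83803678] 463.19791104325066 -0.14991229813184928
panel_tall 0.45 [338. 306.] [ 468. -257.]
panel_short_a 0.74 [310. 174.] [540. 151.]
rack 0.64 [169. 161.] [174. 337.]
rack 0.57 [312. 164.] [562. 200.]
viewer 0.96 [340. 306.] [ 473. -252.]
viewer 0.52 [339. 304.] [ 473. -248.]
viewer_slot 0.94 [339. 308.] [ 467. -261.]
lamp_tip 0.58 [351. 
[... 270 characters left out ...]
k 0.77 [125. 240.] [172. 327.]
{'time_s': 1.5, 'qpos': array([ 7.32228028e+01,  1.83133960e+01,  8.96392828e+01, -9.75605836e-04,
        7.20434156e+01, -1.14375510e+00]), 'qvel': array([-0.07792142,  0.01883294,  0.00202657,  0.08706346, -0.08668026,
       -0.0416554 ]), 'effort': array([-3.97195220e-05, -4.12347436e+01, -2.32226819e+01,  7.27719627e-02,
        3.77291848e-02, -2.14596405e-06]), 'ee_pos': array([154.94199152, 553.75236909, 194.6589957 ]), 'ee_rot': array([1.79996114e+02, 1.00588002e-03, 1.64366859e+02]), 'force': array([0.18277798, 0.55032116, 0.07542965]), 'torque': array([ 0.00250449, -0.02211158, -0.01467274]), 'gripper_force': 0.0, 'gripper_width': 90.85475187641492}
```

View pics/scene0.png

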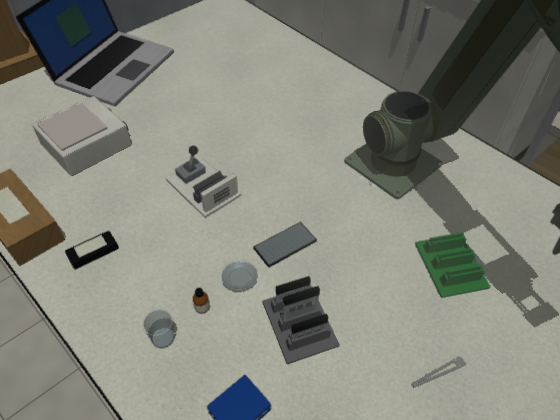

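View pics/side0.png

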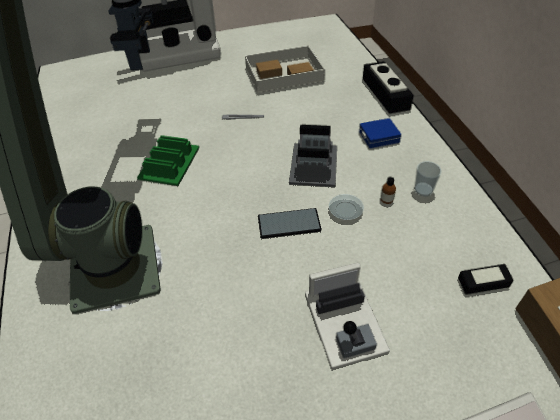

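The grey rack is at scene (299,324) and side (314,165). The green one at scene (451,266) is the look-alike and stays untouched. The viewer is at scene (205,188). I'll confirm which slot holds the tall panel in an enlarged crop.

```bash
python3 - <<'E'
from h import *
a=cv2.imread('pics/scene0.png')[270:365,250:350]; b=cv2.imread('pics/side0.png')[110:205,265:365]
c=cv2.imread('pics/scene0.png')[140:220,160:245]
f=lambda x:cv2.resize(x,(266,300),interpolation=cv2.INTER_CUBIC)
d=cv2.imread('pics/side0.png')[260:370,300:390]
top=np.hstack([cv2.resize(a,(400,300),interpolation=3),cv2.resize(b,(400,300),interpolation=3)])
bot=np.hstack([cv2.resize(c,(400,300),interpolation=3),cv2.resize(d,(400,300),interpolation=3)])
cv2.imwrite('pics/crop1.png',np.vstack([top,bot]))
E
```

```text
(no output)
```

View pics/crop1.png

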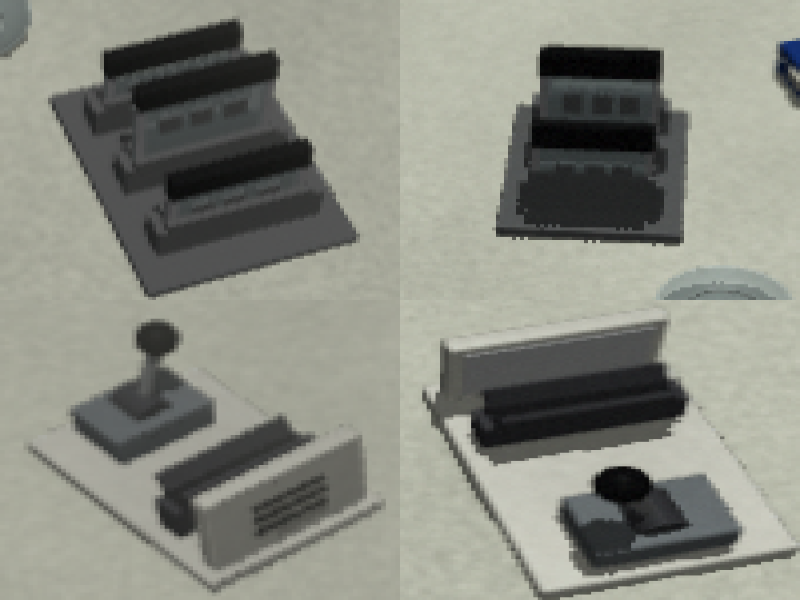

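Three panels stand in the grey rack: rails at scene (293,283), (301,296) and (310,325). The middle one stands clearly higher, with more glass showing in both views, so it is panel_tall. I'll get rough yaws, then look from the wrist.

```bash
python3 - <<'E'
from h import *
p=viewer.grab_frame('scene')
def pr(n,L,ox,oy,sx,sy,z):
    P=[onz(p,(ox+u/sx,oy+v/sy),z)[:2] for u,v in L]; 
    print(n,np.round(P).tolist(),[round(float(np.degrees(np.arctan2(*(P[i+1]-P[i])[::-1]))),1) for i in range(len(P)-1)])
pr('rail',[(134,88),(277,52)],250,270,4,3.158,135)
pr('rack',[(50,98),(152,294),(357,238)],250,270,4,3.158,10)
pr('viewbase',[(25,145),(215,290),(385,205)],160,140,4.706,3.75,12)
pr('lp',[(205,502-300),(368,432-300)],160,140,4.706,3.75,82)
pr('knob',[(157,38),(157,39)],160,140,4.706,3.75,88)
s=sensors.state(); T=rot(s['ee_rot']); w=viewer.grab_frame('wrist')
print(T.T@(np.array(w['position'])-s['ee_pos']), np.round(T.T@rot(w['attitude']),3))
E
```

```text
rail [[600.0, 179.0], [525.0, 209.0]] [157.8]
rack [[590.0, 98.0], [651.0, 250.0], [539.0, 296.0]] [68.3, 157.6]
viewbase [[532.0, -379.0], [534.0, -192.0], [412.0, -190.0]] [89.3, 179.0]
lp [[521.0, -207.0], [413.0, -199.0]] [175.7]
knob [[446.0, -349.0], [447.0, -348.0]] [53.2]
[  77.63703977   -0.2363571  -190.69939568] [[ 0.001 -0.961 -0.278]
 [ 1.     0.001 -0.001]
 [ 0.001 -0.278  0.961]]
```

Request:
step_arm(
  plan=[-3.5, -1.69, -0.3, 0, 0, 0, -3.5, -1.69, -0.3, 0, 0, 0, -3.5, -1.69, -0.3, 0, 0, 0, -3.5, -1.69, -0.3, 0, 0, 0, -3.5, -1.69, -0.3, 0, 0, 0],
  hand=4.0,
  newtons=25,
)

```text
time_s: 2.02
ee_pos: [301.7, 424.0, 209.9]
ee_rot: [180.0, 0.0, 164.4]
force: [1.1, 0.8, 0.7]
gripper_width: 60.7
gripper_force: 0.0
```

Request:
step_arm(
  plan=[-3.5, -1.69, -0.3, 0, 0, 0, -3.5, -1.69, -0.3, 0, 0, 0, -3.5, -1.69, -0.3, 0, 0, 0, -3.5, -1.69, -0.3, 0, 0, 0, -3.5, -1.69, -0.3, 0, 0, 0],
)

```text
time_s: 2.43
ee_pos: [447.7, 295.2, 225.0]
ee_rot: [180.0, 0.0, 164.4]
force: [0.7, 0.9, -0.2]
gripper_width: 39.9
gripper_force: 0.0
```

Request:
step_arm(
  plan=[-3.5, -1.69, -0.3, 0, 0, 0, -3.5, -1.69, -0.3, 0, 0, 0, -3.5, -1.69, -0.3, 0, 0, 0, -3.5, -1.69, -0.3, 0, 0, 0, 0, 0, 0, 0, 0, 0.112],
)

```text
time_s: 2.85
ee_pos: [568.2, 189.1, 236.6]
ee_rot: [-180.0, 0.3, 157.6]
force: [-1.4, 0.2, -0.1]
gripper_width: 40.0
gripper_force: 0.0
```

```bash
python3 - <<'E'
from h import *
s=sensors.state(); print(s['time_s'],s['ee_pos'],s['ee_rot'],s['gripper_width'],s['force'])
w=viewer.grab_frame('wrist'); save(w,'w1.png'); print(w['position'])
for t in ['panel_tall','panel_short_a','rack']:
    for r in viewer.pinpoint(t,w): print(t,round(r['score'],2),np.round(r['location']),np.round(onz(w,r['location'],0 if t=='rack' else 10)))
E
```

```text
2.85 [568.18515026 189.0958066  236.62934444] [-179.96423956    0.26381878  157.57246864] 39.97512759504423 [-1.41689588  0.16135522 -0.09798467]
[495.61379793 219.00230735 426.96846776]
panel_tall 0.7 [281. 179.] [568. 192.  10.]
panel_short_a 0.62 [248. 177.] [548. 149.  10.]
panel_short_a 0.59 [279. 177.] [565. 189.  10.]
rack 0.75 [283. 176.] [567. 195.   0.]
rack 0.16 [125. 143.] [440.   9.   0.]
```

View pics/w1.png

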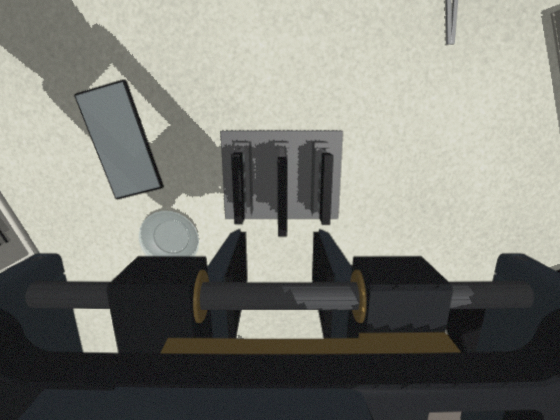

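The wrist view shows the rack at (281,174). The tall rail runs from (282,157) to (282,236) between the two short rails at x≈239 and x≈326, and it sits between the fingers (x≈240 and x≈320).

```bash
python3 - <<'E'
from h import *
w=viewer.grab_frame('wrist'); s=sensors.state(); T=rot(s['ee_rot'])
g=cv2.cvtColor(w['img'],cv2.COLOR_RGB2GRAY).astype(float)
def cl(r):
    L=[]
    for v in r:
        row=g[v,265:300]; m=np.where(row<40)[0]; L.append((v,265+m.mean() if len(m) else -1,len(m)))
    return L
L=cl(range(160,236,8)); print([(v,round(c,1),n) for v,c,n in L])
col=g[140:245,282]; print(np.where(col<40)[0][[0,-1]]+140)
P=[onz(w,(c,v+.5),135) for v,c,n in L if n]
P=np.array(P); d=P[-1]-P[0]; print(P[[0,-1]], np.degrees(np.arctan2(d[1],d[0])))
for v in (157,236): print(onz(w,(282,v),135))
print('tool-frame', np.round((P-s['ee_pos'])@T,1)[[0,-1]])
E
```

```text
[(160, -1, 0), (168, np.float64(279.5), 10), (176, np.float64(279.5), 10), (184, np.float64(279.5), 10), (192, np.float64(280.0), 9), (200, np.float64(279.0), 9), (208, np.float64(279.0), 9), (216, np.float64(279.0), 9), (224, np.float64(279.5), 8), (232, np.float64(280.0), 1)]
[164 236]
[[530.02222207 207.00516977 135.        ]
 [591.33358763 182.96900941 135.        ]] -21.4068845781171
[520.66582066 213.33770289 135.        ]
[595.66521059 183.4555419  135.        ]
tool-frame [[ 3.450e+01 -4.000e-01  1.016e+02]
 [-3.130e+01  1.000e-01  1.016e+02]]
```

Request:
step_arm(
  plan=[0.8, 0.05, 0, 0, 0, -0.01, 0, 0, 3.0, 0, 0, 0, 0, 0, 3.0, 0, 0, 0, 0, 0, 2.5, 0, 0, 0, 0, 0, 0, 0, 0, 0],
)

```text
time_s: 3.52
ee_pos: [551.1, 197.3, 146.8]
ee_rot: [-179.6, -0.5, 158.7]
force: [-0.6, -0.9, -0.2]
gripper_width: 39.8
gripper_force: 0.0
```

```bash
python3 - <<'E'
from h import *
s=sensors.state(); print(s['ee_pos'],s['ee_rot'],s['force'])
w=viewer.grab_frame('wrist'); save(w,'w2.png')
E
```

```text
[551.05766703 197.33145385 146.83108437] [-179.62157248   -0.47875476  158.7069688 ] [-0.60476762 -0.87154447 -0.23081265]
```

View pics/w2.png

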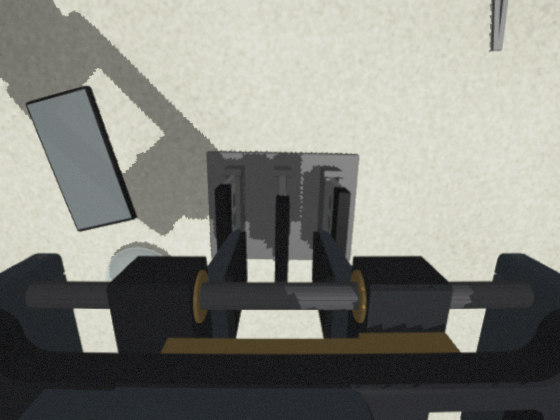

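The tall rail is at columns ≈276–289, between the fingers, with its near end at row ≈195. Next I'll compute the offset.

```bash
python3 - <<'E'
from h import *
w=viewer.grab_frame('wrist'); s=sensors.state(); T=rot(s['ee_rot'])
print(s['ee_pos'],s['ee_rot'],w['cx'])
g=cv2.cvtColor(w['img'],cv2.COLOR_RGB2GRAY)
for v in (185,200,220,240): print(v,g[v,268:298].tolist())
print(g[180:212,282].tolist())
for uv in [(282,195),(282,250)]: print(onz(w,uv,135),T.T@(onz(w,uv,135)-s['ee_pos']))
E
```

```text
[554.8402247  198.17320086 151.86844105] [-1.79971336e+02 -5.53772766e-02  1.58653784e+02] 279.21173045213754
185 [71, 69, 70, 70, 70, 70, 70, 68, 68, 69, 79, 85, 81, 78, 82, 79, 72, 66, 67, 70, 72, 71, 67, 70, 68, 72, 72, 71, 68, 71]
200 [69, 70, 67, 69, 69, 61, 31, 23, 26, 26, 27, 25, 28, 20, 27, 20, 19, 17, 15, 36, 53, 67, 71, 71, 67, 71, 70, 70, 69, 71]
220 [72, 68, 68, 69, 68, 58, 32, 25, 23, 20, 26, 20, 16, 23, 25, 24, 30, 16, 28, 48, 77, 89, 89, 101, 106, 110, 120, 118, 107, 103]
240 [70, 70, 71, 69, 67, 51, 33, 23, 29, 28, 29, 24, 31, 23, 26, 26, 29, 19, 52, 90, 118, 121, 121, 123, 123, 123, 123, 122, 125, 120]
[84, 83, 85, 81, 80, 82, 78, 80, 82, 82, 80, 72, 53, 29, 22, 20, 16, 19, 16, 22, 27, 16, 22, 15, 26, 25, 24, 26, 23, 15, 30, 29]
[526.40686748 209.81031111 135.        ] [30.70239055  0.49741693 16.89787655]
[565.05769444 194.86856029 135.        ] [-10.73572652   0.64968419  16.85774976]
```

Request:
step_arm(
  plan=[-0.75, -0.08, 1.4, 0, 0, 0, 0, 0, 2.0, 0, 0, 0, 0, 0, 0, 0, 0, 0, 0, 0, 0, 0, 0, 0, 0, 0, 0, 0, 0, 0],
)

```text
time_s: 4.03
ee_pos: [563.5, 194.5, 119.8]
ee_rot: [179.9, 0.1, 158.6]
force: [-0.2, -0.7, -0.6]
gripper_width: 40.1
gripper_force: 0.0
```

Request:
step_arm(
  plan=[0, 0, 0, 0, 0, 0, 0, 0, 0, 0, 0, 0, 0, 0, 0, 0, 0, 0, 0, 0, 0, 0, 0, 0, 0, 0, 0, 0, 0, 0],
  hand=0.4,
  newtons=25,
)

```text
time_s: 4.45
ee_pos: [562.6, 193.9, 118.0]
ee_rot: [180.0, 0.0, 158.5]
force: [-0.2, 0.4, -0.2]
gripper_width: 9.5
gripper_force: 0.0
```

Request:
step_arm(
  plan=[0, 0, 0, 0, 0, 0, 0, 0, 0, 0, 0, 0, 0, 0, 0, 0, 0, 0],
)

```text
time_s: 4.7
ee_pos: [562.5, 193.9, 117.6]
ee_rot: [180.0, -0.0, 158.5]
force: [1.0, -0.4, 0.3]
gripper_width: 3.7
gripper_force: 0.0
```

Fingers closed on nothing, so I'm looking again.

```bash
python3 - <<'E'
from h import *
w=viewer.grab_frame('wrist'); save(w,'w3.png')
p=viewer.grab_frame('scene');q=viewer.grab_frame('side')
f=lambda im,x,y:cv2.resize(im[y:y+150,x:x+150,::-1],(400,300),interpolation=3)
cv2.imwrite('pics/c3.png',np.vstack([cv2.resize(w['img'][...,::-1],(800,600))[200:500],np.hstack([f(p['img'],230,215),f(q['img'],240,70)])]))
E
```

```text
(no output)
```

View pics/c3.png

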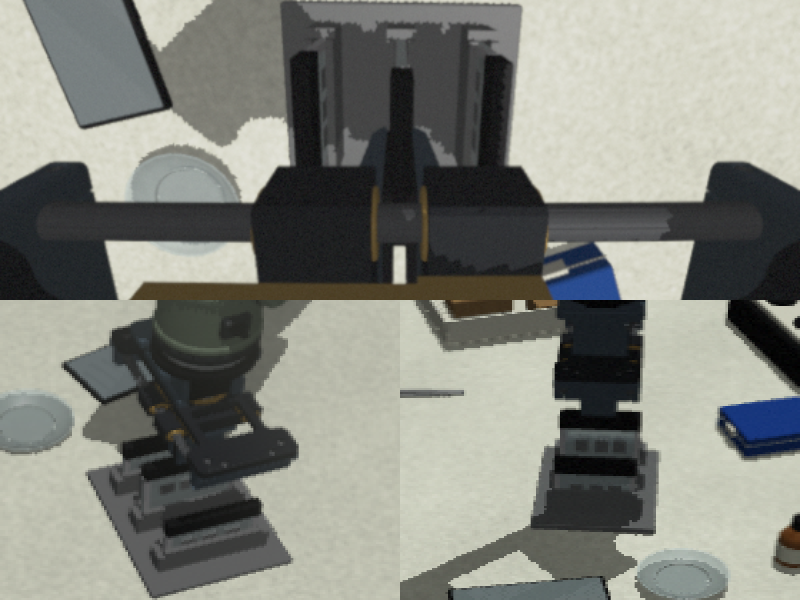

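Request:
step_arm(
  plan=[0, 0, 0, 0, 0, 0, 0, 0, 0, 0, 0, 0],
  hand=0.0,
  newtons=30,
)

```text
time_s: 5.02
ee_pos: [562.5, 193.9, 117.6]
ee_rot: [180.0, -0.0, 158.5]
force: [0.2, -0.2, -0.7]
gripper_width: 0.7
gripper_force: 0.0
```

```bash
python3 - <<'E'
from h import *
print(sensors.state()['gripper_width'],sensors.state()['gripper_force'])
w=viewer.grab_frame('wrist'); save(w,'w4.png')
a=w['img'][180:330,200:360,::-1]; p=viewer.grab_frame('scene')['img'][240:350,240:350,::-1]; q=viewer.grab_frame('side')['img'][100:190,290:370,::-1]
cv2.imwrite('pics/c4.png',np.hstack([cv2.resize(a,(400,400),interpolation=3),cv2.resize(np.vstack([cv2.resize(p,(400,300)),cv2.resize(q,(400,300))]),(400,600),interpolation=3)[:400] if 0 else cv2.resize(q,(400,400),interpolation=3)]))
w0=cv2.imread('pics/wrist0.png'); 
for n in ['wrist0','w2','w3','w4']:
    im=cv2.imread(f'pics/{n}.png').astype(int); b=(im[285:305,:,2]-im[285:305,:,0]>25).sum(0); print(n,np.where(b>8)[0].tolist())
E
```

```text
0.7068525556267992 0.0
wrist0 [100, 101, 102, 103, 104, 105, 106, 107, 108, 109, 450, 451, 452, 453, 454, 455, 456, 457, 458]
w2 [193, 194, 195, 196, 197, 198, 199, 360, 361, 362, 363, 364, 365]
w3 [260, 261, 262, 263, 296, 297, 298, 299]
w4 [266, 267, 268, 269, 289, 290, 291, 292]
```

View pics/c4.png

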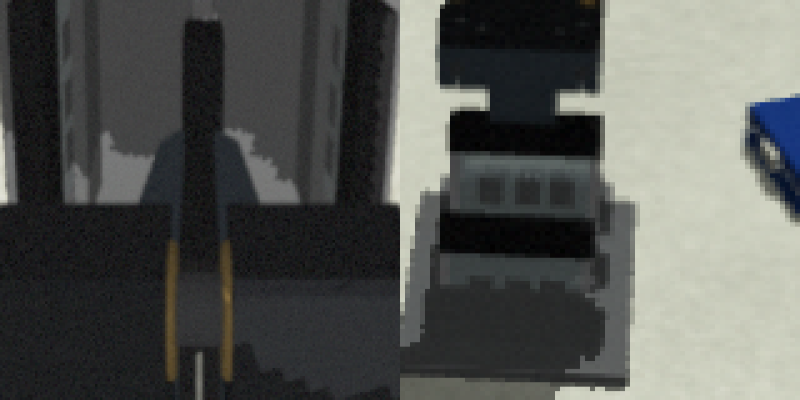

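```bash
python3 - <<'E'
from h import *
s=sensors.state(); e=s['ee_pos']; T=rot(s['ee_rot']); print(env.finger_overhang,e)
q=viewer.grab_frame('side'); p=viewer.grab_frame('scene'); w=viewer.grab_frame('wrist')
tip=e+T@[0,0,14]; print('tip',tip)
for n,c in (('side',q),('scene',p),('wrist',w)):
    pts=[e+T@[x,0,z] for x,z in ((0,14),(16,14),(-16,14))]
    print(n,'tip',proj(c,pts).round(1).tolist())
    # rack-frame rail corners, panel at rack y=-50,0,50, heights
    a=np.radians(-21.5); X=np.array([np.cos(a),np.sin(a),0]);Y=np.array([-X[1],X[0],0]); C=np.array([562,194,0])
    for y,h in ((-50,100),(0,135),(50,100)):
        print('  rail',y,proj(c,[C+X*sx*40+Y*y+np.array([0,0,h]) for sx in(-1,1)]).round(1).tolist())
E
```

```text
14.0 [562.51834099 193.87140124 117.65229677]
tip [562.51847815 193.87288458 103.65229685]
side tip [[313.4, 135.8], [307.4, 135.5], [319.5, 136.1]]
  rail -50 [[296.8, 148.4], [327.9, 149.8]]
  rail 0 [[298.1, 125.7], [328.9, 127.0]]
  rail 50 [[299.4, 124.8], [328.7, 126.0]]
scene tip [[301.0, 299.8], [307.9, 297.5], [294.1, 302.1]]
  rail -50 [[309.1, 276.7], [275.5, 287.6]]
  rail 0 [[319.3, 286.2], [284.1, 297.8]]
  rail 50 [[327.8, 314.1], [292.6, 326.2]]
wrist tip [[279.7, 234.5], [279.7, 213.2], [279.6, 254.9]]
  rail -50 [[207.9, 177.9], [214.7, 280.6]]
  rail 0 [[279.7, 188.5], [279.5, 307.4]]
  rail 50 [[351.4, 178.1], [344.3, 280.8]]
```

The fingers closed freely above the rail: the near tip edge shows at row 229 instead of the predicted 213, and no finger covers the rail in the side view. The tips seem to end about 30 mm higher than stated. Going 30 mm deeper is safe either way: with a 40 mm opening the finger backs are at ±33 and the neighbouring rails start at ±45.

Request:
step_arm(
  plan=[0, 0, 0, 0, 0, 0, 0, 0, 0, 0, 0, 0, 0, 0, 0, 0, 0, 0, 0, 0, 0, 0, 0, 0, 0, 0, 0, 0, 0, 0],
  hand=4.0,
)

```text
time_s: 5.73
ee_pos: [562.5, 193.9, 117.6]
ee_rot: [180.0, -0.0, 158.5]
force: [0.6, -0.0, 0.3]
gripper_width: 30.7
gripper_force: 0.0
```

Request:
step_arm(
  plan=[0, 0, 1.0, 0, 0, 0, 0, 0, 1.0, 0, 0, 0, 0, 0, 0, 0, 0, 0, 0, 0, 0, 0, 0, 0],
)

```text
time_s: 6.07
ee_pos: [561.6, 193.6, 96.3]
ee_rot: [-179.9, -0.1, 158.5]
force: [1.1, -0.9, 0.2]
gripper_width: 40.1
gripper_force: 0.0
```

```bash
python3 - <<'E'
from h import *
s=sensors.state(); print(s['ee_pos'],s['force'],s['gripper_width'])
q=viewer.grab_frame('side')['img'][90:190,270:370,::-1];w=viewer.grab_frame('wrist')['img'][180:330,180:380,::-1]
cv2.imwrite('pics/c5.png',np.hstack([cv2.resize(w,(400,400),interpolation=3),cv2.resize(q,(400,400),interpolation=3)]))
E
```

```text
[561.6335496  193.57752475  96.26756891] [ 1.12676798 -0.88826224  0.23739563] 40.05459061522315
```

View pics/c5.png

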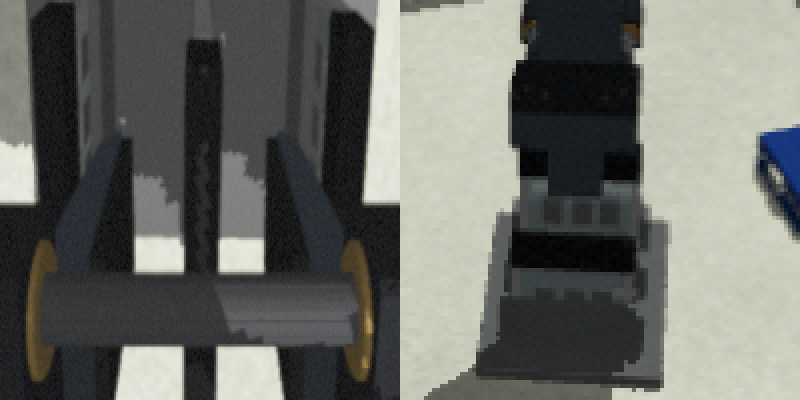

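Now the fingers straddle the rail: in the side crop the near finger covers it from (575,150) to (575,195). Closing.

Request:
step_arm(
  plan=[0, 0, 0, 0, 0, 0, 0, 0, 0, 0, 0, 0, 0, 0, 0, 0, 0, 0, 0, 0, 0, 0, 0, 0, 0, 0, 0, 0, 0, 0],
  hand=0.0,
  newtons=30,
)

```text
time_s: 6.58
ee_pos: [562.6, 193.9, 97.8]
ee_rot: [180.0, 0.0, 158.5]
force: [0.2, 0.5, 1.5]
gripper_width: 9.8
gripper_force: 30.3
```

Request:
step_arm(
  plan=[0, 0, 0, 0, 0, 0, 0, 0, 0, 0, 0, 0, 0, 0, 0, 0, 0, 0],
)

```text
time_s: 6.83
ee_pos: [562.6, 194.0, 97.9]
ee_rot: [180.0, 0.0, 158.5]
force: [0.5, 0.4, 0.9]
gripper_width: 10.0
gripper_force: 30.0
```

Request:
step_arm(
  plan=[0, 0, -0.8, 0, 0, 0, 0, 0, -1.5, 0, 0, 0, 0, 0, -1.5, 0, 0, 0, 0, 0, -1.5, 0, 0, 0, 0, 0, -1.5, 0, 0, 0],
)

```text
time_s: 7.25
ee_pos: [562.3, 193.7, 166.5]
ee_rot: [-180.0, -0.0, 158.5]
force: [0.6, -0.4, -1.5]
gripper_width: 9.9
gripper_force: 30.0
```

Request:
step_arm(
  plan=[0, 0, -1.5, 0, 0, 0, 0, 0, -1.5, 0, 0, 0, 0, 0, -1.2, 0, 0, 0, 0, 0, 0, 0, 0, 0, 0, 0, 0, 0, 0, 0],
)

```text
time_s: 7.67
ee_pos: [562.6, 193.9, 208.2]
ee_rot: [180.0, 0.0, 158.5]
force: [-0.8, 0.1, -1.8]
gripper_width: 9.9
gripper_force: 30.0
```

```bash
python3 - <<'E'
from h import *
s=sensors.state(); print(s['ee_pos'],s['force'],s['gripper_width'],s['gripper_force'])
w=viewer.grab_frame('wrist'); T=rot(s['ee_rot']); save(w,'w6.png')
g=cv2.cvtColor(w['img'],cv2.COLOR_RGB2GRAY)
print(g[165:215:1,280].tolist())
c=viewer.grab_frame('scene');q=viewer.grab_frame('side')
for n,p in(('scene',c),('side',q)):
  for t,z in(('viewer_slot',12),('viewer',0),('lamp_tip',88),('panel_tall',0)):
    for r in viewer.pinpoint(t,p)[:2]: print(n,t,round(r['score'],2),np.round(r['location'],1),np.round(onz(p,r['location'],z)))
E
```

```text
[562.61897784 193.86351535 208.16728944] [-0.75256003  0.09849548 -1.76230628] 9.916285117296912 29.997732639312744
[66, 66, 65, 71, 76, 78, 75, 76, 78, 77, 79, 74, 78, 78, 80, 75, 79, 77, 79, 76, 79, 75, 77, 76, 75, 75, 76, 84, 70, 44, 21, 10, 18, 19, 21, 16, 18, 19, 27, 17, 20, 21, 22, 15, 18, 23, 23, 26, 22, 30]
scene viewer_slot 0.92 [210.1 196. ] [ 479. -244.   12.]
scene viewer 0.61 [213.2 194.1] [ 463. -253.    0.]
scene lamp_tip 0.67 [191.7 153. ] [ 457. -343.   88.]
scene panel_tall 0.96 [298.9 295.6] [512. 141.   0.]
side viewer_slot 0.63 [336.2 308.1] [ 461. -261.   12.]
side viewer 0.66 [341.5 306.5] [ 477. -254.    0.]
side viewer 0.34 [288.4 226.9] [432.  -4.   0.]
side lamp_tip 0.68 [348.7 329.2] [ 448. -351.   88.]
side panel_tall 0.62 [311.  133.1] [604. 331.   0.]
```

Request:
step_arm(
  plan=[-0.3, -2.0, 0, 0, 0, 0, -0.38, -3.2, 0, 0, 0, 0, -0.38, -3.2, 0, 0, 0, 0, -0.38, -3.2, 0, 0, 0, 0, -0.38, -3.2, 0, 0, 0, 0],
)

```text
time_s: 8.63
ee_pos: [524.7, 48.3, 207.7]
ee_rot: [180.0, 0.0, 158.6]
force: [1.1, -0.1, -0.6]
gripper_width: 9.7
gripper_force: 30.0
```

Request:
step_arm(
  plan=[-0.38, -3.2, 0, 0, 0, 0, -0.38, -3.2, 0, 0, 0, 0, -0.38, -3.2, 0, 0, 0, 0, -0.38, -3.2, 0, 0, 0, 0, -0.38, -3.2, 0, 0, 0, 0],
)

```text
time_s: 9.05
ee_pos: [483.8, -107.8, 207.9]
ee_rot: [180.0, 0.0, 158.5]
force: [0.6, -0.6, -1.7]
gripper_width: 9.9
gripper_force: 30.0
```

Request:
step_arm(
  plan=[-0.38, -3.2, 0, 0, 0, 0, -0.38, -3.2, 0, 0, 0, 0, 0, 0, 0, 0, 0, -0.108, 0, 0, 0, 0, 0, -0.108, 0, 0, 0, 0, 0, -0.108],
)

```text
time_s: 9.47
ee_pos: [467.7, -169.5, 207.7]
ee_rot: [180.0, 0.0, 177.3]
force: [0.4, 0.7, -1.8]
gripper_width: 9.4
gripper_force: 30.0
```

Request:
step_arm(
  plan=[0, 0, 0, 0, 0, 0, 0, 0, 0, 0, 0, 0, 0, 0, 0, 0, 0, 0],
)

```text
time_s: 9.72
ee_pos: [468.0, -168.6, 207.7]
ee_rot: [180.0, 0.0, 177.0]
force: [-0.6, -0.8, -1.2]
gripper_width: 9.4
gripper_force: 30.0
```

```bash
python3 - <<'E'
from h import *
s=sensors.state(); print(s['ee_pos'],s['ee_rot'],s['force'],s['gripper_width'],s['gripper_force'])
w=viewer.grab_frame('wrist'); save(w,'w7.png')
for t,z in(('viewer_slot',12),('viewer',0),('lamp_tip',88)):
    for r in viewer.pinpoint(t,w)[:2]: print(t,round(r['score'],2),np.round(r['location'],1),np.round(onz(w,r['location'],z)))
cv2.imwrite('pics/w7b.png',cv2.resize(w['img'][60:380,0:427,::-1],(800,600),interpolation=3))
T=rot(s['ee_rot']); print(T.T@(onz(w,(280,193.5),s['ee_pos'][2]+37)-s['ee_pos']))
E
```

```text
[ 468.04032146 -168.59911171  207.67158591] [1.79996674e+02 5.79042379e-03 1.76973792e+02] [-0.59713382 -0.80087687 -1.19060469] 9.375073834618663 29.997722804546356
viewer_slot 0.81 [216.  190.8] [ 472. -252.   12.]
viewer 0.91 [213.  190.8] [ 474. -259.    0.]
lamp_tip 0.82 [105.2 192.1] [ 451. -353.   88.]
[ 42.23198321  -0.1526635  -37.00427716]
```

View pics/w7b.png

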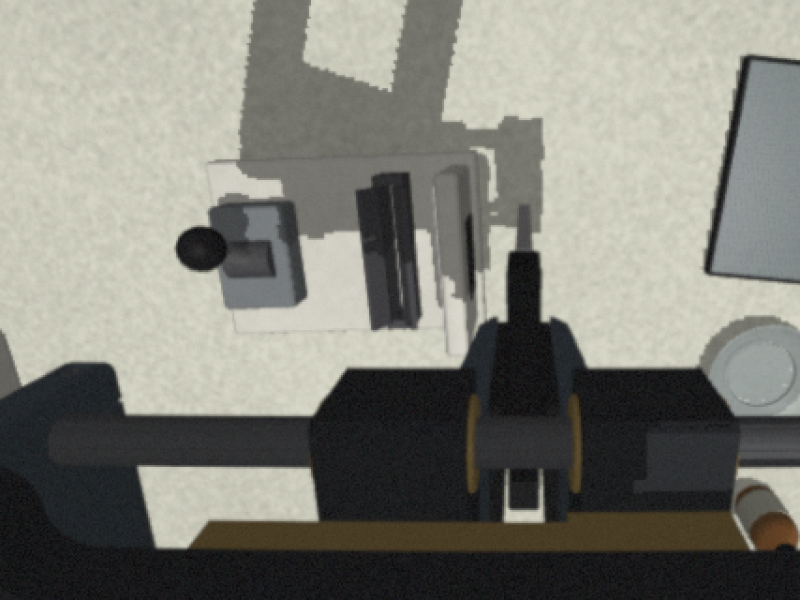

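The lever leans to viewer −x (image up-left; knob at (200,248)). The slot runs from (392,172) to (410,328), and the light panel is at (455,260). I'll fit the viewer pose to the base corners and light panel.

```bash
cat > fit.py <<'E'
from h import *
from scipy.optimize import least_squares
w=viewer.grab_frame('wrist'); s=sensors.state()
obs=[((-62.5,-130,12),(208,162)),((62.5,-130,12),(235,332)),((-62.5,55,12),(474,152)),((-55,36,82),(436,175)),((55,36,82),(447,352)),((55,50,82),(466,354))]
M=np.array([o[0] for o in obs],float); U=np.array([(u/1.8735,60+v/1.875) for _,(u,v) in obs])
def W(q,M): a=q[2]; return np.c_[q[0]+M[:,0]*np.cos(a)-M[:,1]*np.sin(a),q[1]+M[:,0]*np.sin(a)+M[:,1]*np.cos(a),M[:,2]]
f=lambda q:(proj(w,W(q,M))-U).ravel()
r=least_squares(f,[470,-254,-.03],loss='soft_l1',x_scale=[1,1,.01]); q=r.x
print(q[:2],np.degrees(q[2])); print(r.fun.reshape(-1,2).round(1).tolist())
# check points in w7b coordinates: slot mouth
C=np.array([(sx*45,y,z) for z,y in((12,0),(58,-9),(58,9)) for sx in(-1,1)],float)
print(((proj(w,W(q,C))-[0,60])*1.874).round().tolist())
# tight: edge of the slot dark structure along rows z=58
g=cv2.cvtColor(w['img'],cv2.COLOR_RGB2GRAY)
for v in (160,175,190,205,220,230): print(v,g[v,184:232].tolist())
E
python3 fit.py
```

```text
[ 471.41004915 -253.25591817] -1.3439709656761136
[[-1.9, -1.2], [-0.0, 0.6], [1.9, -0.5], [-1.1, -1.0], [-0.1, 2.9], [2.1, 1.5]]
[[398.0, 180.0], [409.0, 306.0], [366.0, 188.0], [381.0, 329.0], [396.0, 187.0], [409.0, 329.0]]
160 [115, 119, 117, 115, 121, 110, 107, 100, 98, 96, 88, 69, 67, 49, 42, 36, 39, 36, 32, 37, 34, 27, 31, 47, 69, 49, 42, 42, 41, 40, 44, 35, 38, 30, 50, 87, 118, 121, 116, 118, 119, 119, 120, 121, 122, 119, 133, 143]
175 [118, 118, 117, 115, 117, 118, 109, 63, 48, 44, 37, 41, 41, 43, 42, 39, 38, 40, 39, 32, 28, 34, 34, 34, 35, 51, 70, 49, 40, 36, 41, 42, 43, 42, 36, 42, 72, 114, 118, 118, 117, 116, 118, 118, 119, 120, 122, 133]
190 [205, 204, 206, 207, 209, 209, 211, 208, 180, 79, 45, 41, 41, 41, 41, 43, 40, 38, 42, 42, 36, 35, 32, 34, 38, 40, 71, 104, 56, 38, 43, 38, 40, 45, 44, 40, 51, 115, 190, 212, 212, 210, 211, 208, 209, 192, 134, 120]
205 [204, 206, 204, 206, 205, 206, 205, 205, 207, 193, 138, 77, 67, 64, 62, 62, 64, 62, 63, 64, 59, 59, 42, 40, 41, 40, 40, 49, 85, 102, 62, 51, 56, 69, 76, 75, 57, 42, 84, 153, 205, 209, 210, 211, 208, 207, 205, 185]
220 [206, 206, 209, 206, 206, 205, 207, 206, 204, 206, 205, 194, 118, 75, 65, 61, 63, 64, 61, 62, 62, 63, 60, 55, 41, 38, 44, 39, 47, 84, 126, 68, 53, 49, 64, 73, 73, 67, 48, 66, 133, 197, 205, 206, 206, 203, 208, 207]
230 [207, 205, 208, 208, 208, 210, 210, 210, 209, 208, 211, 210, 200, 141, 78, 65, 64, 66, 63, 61, 65, 62, 63, 61, 49, 43, 53, 53, 55, 56, 49, 55, 50, 50, 52, 66, 73, 76, 82, 125, 189, 203, 208, 208, 208, 205, 205, 206]
```

Request:
step_arm(
  plan=[-0.33, -2.8, 0, 0, 0, 0, -0.33, -2.8, 0, 0, 0, 0, -0.33, -2.82, 0, 0, 0, -0.029, 0, 0, 1.5, 0, 0, 0, 0, 0, 1.5, 0, 0, 0],
)

```text
time_s: 10.38
ee_pos: [474.4, -255.1, 177.8]
ee_rot: [-179.9, 0.1, 178.6]
force: [0.8, 1.0, -1.4]
gripper_width: 10.1
gripper_force: 30.0
```

Request:
step_arm(
  plan=[0, 0, 1.5, 0, 0, 0, 0, 0, 0, 0, 0, 0, 0, 0, 0, 0, 0, 0, 0, 0, 0, 0, 0, 0],
)

```text
time_s: 10.72
ee_pos: [474.2, -253.5, 163.4]
ee_rot: [-180.0, 0.1, 178.8]
force: [0.4, 0.5, -2.0]
gripper_width: 10.0
gripper_force: 30.0
```

```bash
python3 - <<'E'
from h import *
s=sensors.state(); print(s['ee_pos'],s['ee_rot'],s['force'])
w=viewer.grab_frame('wrist');c=viewer.grab_frame('scene');q=viewer.grab_frame('side')
a=cv2.resize(w['img'][130:280,160:360,::-1],(400,300),interpolation=3)
b=cv2.resize(c['img'][120:225,150:290,::-1],(400,300),interpolation=3)
d=cv2.resize(q['img'][245:350,280:420,::-1],(400,300),interpolation=3)
cv2.imwrite('pics/c8.png',np.vstack([np.hstack([a,b]),np.hstack([d,d*0])]))
T=rot(s['ee_rot']); z0=s['ee_pos'][2]-88
Pb=np.array([s['ee_pos']+T@[2+x,0,88] for x in(-40,40)])
x=np.array([1,-.0235,0]);C=np.array([471.4,-253.3,58]);Y=np.array([.0235,1,0])
S=np.array([C+x*sx*45+Y*y for y in(-9,9) for sx in(-1,1)])
for n,p,o,k in(('w',w,(160,130),(2,2)),('c',c,(150,120),(400/140,300/105)),('q',q,(280,245),(400/140,300/105))):
    print(n,'panelbottom',((proj(p,Pb)-o)*k).round().tolist(),'mouth',((proj(p,S)-o)*k).round().tolist())
for n,p in(('w',w),('c',c),('q',q)):
  for t in('panel_tall','viewer_slot'):
    for r in viewer.pinpoint(t,p)[:1]: print(n,t,round(r['score'],2),np.round(r['location'],1),np.round(onz(p,r['location'],12 if t[0]=='v' else z0),1))
E
```

```text
[ 474.2058666  -253.48006955  163.44354602] [-1.79967589e+02  6.95761734e-02  1.78753389e+02] [ 0.36789649  0.50318414 -1.95123927]
w panelbottom [[240.0, 228.0], [240.0, 66.0]] mouth [[222.0, 49.0], [223.0, 222.0], [259.0, 49.0], [257.0, 223.0]]
c panelbottom [[130.0, 182.0], [199.0, 142.0]] mouth [[200.0, 147.0], [122.0, 192.0], [212.0, 157.0], [134.0, 203.0]]
q panelbottom [[230.0, 109.0], [124.0, 136.0]] mouth [[119.0, 161.0], [237.0, 131.0], [111.0, 140.0], [228.0, 111.0]]
w panel_tall 0.7 [279.5 213.5] [ 480.6 -254.1   75.4]
c panel_tall 0.62 [205.6 180.1] [ 484.2 -247.3   75.4]
c viewer_slot 0.81 [210.4 193.8] [ 473.7 -249.6   12. ]
q panel_tall 0.96 [343.1 288.6] [ 473.6 -255.9   75.4]
q viewer_slot 0.96 [340.6 307.6] [ 470.5 -262.6   12. ]
```

View pics/c8.png

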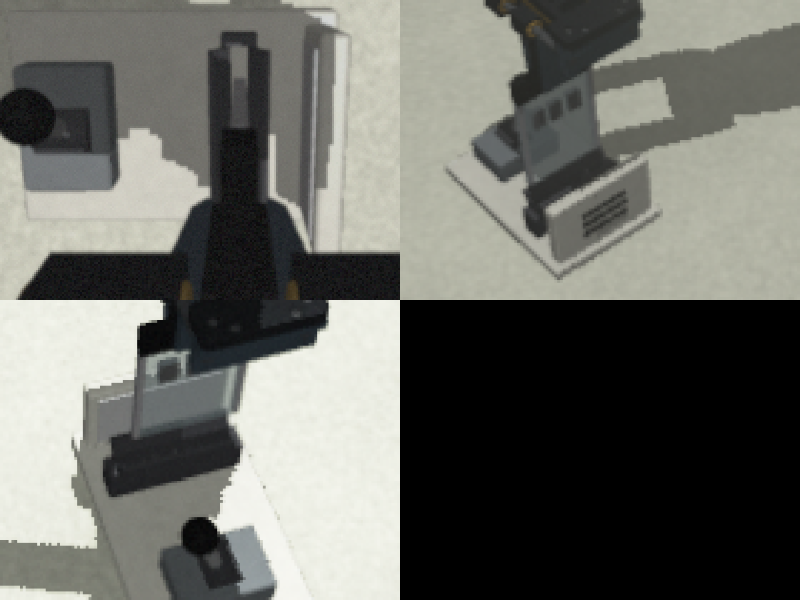

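The wrist crop shows the panel bottom centred across the slot: slot lips span columns 209–270 and the panel predicts to 240. The lamp knob is at (25,115). The along-slot offset is less clear, so I'll measure it numerically.

```bash
python3 - <<'E'
from h import *
s=sensors.state(); q=viewer.grab_frame('side');w=viewer.grab_frame('wrist')
g=cv2.cvtColor(q['img'],cv2.COLOR_RGB2GRAY)
for v in (270,280,287,290): print(v,'cols318-372',g[v,318:372].tolist())
for v in (294,298,302,306,310): print(v,'cols308-372',g[v,308:372].tolist())
h=cv2.cvtColor(w['img'],cv2.COLOR_RGB2GRAY)
for u in (262,267,274,278,281,284,291,295): print('wcol',u,h[135:200,u].tolist())
E
```

```text
270 cols318-372 [237, 236, 233, 235, 236, 237, 229, 224, 223, 75, 88, 96, 118, 158, 159, 153, 98, 72, 54, 52, 56, 54, 54, 69, 108, 116, 109, 59, 43, 37, 39, 47, 66, 80, 85, 95, 113, 127, 143, 128, 111, 130, 158, 157, 124, 90, 92, 166, 230, 238, 236, 238, 240, 241]
280 cols318-372 [118, 116, 114, 116, 116, 117, 117, 115, 86, 86, 94, 98, 110, 109, 111, 112, 110, 110, 112, 109, 111, 109, 111, 111, 111, 111, 108, 109, 110, 108, 109, 109, 108, 111, 110, 110, 112, 109, 110, 120, 142, 156, 125, 93, 94, 154, 224, 237, 238, 235, 238, 239, 238, 239]
287 cols318-372 [118, 116, 116, 115, 116, 118, 115, 103, 82, 95, 98, 108, 110, 110, 111, 109, 109, 109, 107, 103, 102, 96, 95, 85, 82, 76, 86, 84, 84, 80, 80, 75, 71, 69, 64, 61, 56, 52, 53, 53, 54, 99, 207, 232, 233, 239, 237, 237, 239, 241, 241, 237, 237, 239]
290 cols318-372 [116, 115, 117, 116, 116, 116, 110, 87, 81, 94, 91, 85, 83, 74, 73, 74, 75, 75, 69, 69, 66, 63, 54, 50, 45, 42, 54, 52, 55, 52, 52, 53, 52, 55, 54, 48, 50, 50, 45, 42, 38, 40, 66, 86, 159, 226, 238, 238, 237, 238, 237, 239, 240, 239]
294 cols308-372 [133, 121, 117, 125, 126,
[... 3154 characters left out ...]
42, 47, 44, 42, 47, 46, 45, 53, 54, 51, 52, 59, 50, 35, 14, 17, 12, 14, 16]
wcol 291 [105, 112, 115, 115, 118, 115, 114, 116, 118, 116, 113, 117, 114, 117, 116, 115, 114, 115, 115, 103, 76, 38, 41, 37, 37, 43, 37, 42, 35, 40, 39, 39, 40, 37, 44, 39, 38, 43, 46, 42, 38, 41, 38, 41, 41, 38, 41, 38, 43, 42, 37, 44, 40, 42, 40, 44, 41, 41, 40, 44, 35, 42, 37, 44, 44]
wcol 295 [104, 109, 115, 118, 115, 113, 115, 118, 117, 117, 117, 117, 115, 114, 118, 116, 115, 112, 113, 111, 108, 102, 104, 102, 103, 103, 103, 104, 105, 102, 101, 104, 103, 102, 101, 104, 110, 111, 112, 113, 110, 113, 111, 110, 110, 109, 109, 112, 108, 112, 112, 111, 113, 112, 111, 110, 112, 111, 113, 112, 113, 109, 117, 165, 197]
```

```bash
python3 - <<'E'
from h import *
s=sensors.state(); w=viewer.grab_frame('wrist'); e=s['ee_pos']; T=rot(s['ee_rot']); print(e,s['ee_rot'])
for n,uv,z in (('panel end bottom',(279.5,168.7),e[2]-88),('rail bottom',(279.5,194.2),e[2]+13),('lug inner',(279,152.7),39),('lug outer',(279,145.7),39),('lipL end',(267,155),58),('lipR end',(291,155),58)):
    P=onz(w,uv,z); print(n,P.round(1),(T.T@(P-e)).round(1))
q=viewer.grab_frame('side')
# panel left edge in side, col ~326.3 @ row 280 ; right 361.. ; slot outer ends row 298: 318.8 , 363.8
for u,v in ((326,280),(361,280)): 
    o,d=ray(q,(u+.2,v)); t=(-253.3-2.5-o[1])/d[1]; print('side panel edge',(o+d*t).round(1))
for u,v in ((318.9,298),(363.8,298)):
    print('side slot end at z58',onz(q,(u,v),58).round(1))
E
```

```text
[ 473.64324157 -253.31955668  162.68008262] [1.79999840e+02 6.91359488e-03 1.78751169e+02]
panel end bottom [ 436.8 -253.    74.7] [36.9 -0.5 88. ]
rail bottom [ 437.4 -253.   175.7] [ 36.3  -0.4 -13. ]
lug inner [ 425.5 -253.3   39. ] [ 48.1  -1.  123.7]
lug outer [ 418.5 -253.1   39. ] [ 55.2  -1.  123.7]
lipL end [ 425.7 -264.8   58. ] [ 47.7 -12.6 104.7]
lipR end [ 426.2 -241.7   58. ] [ 47.7  10.6 104.7]
side panel edge [ 434.8 -255.8  124.4]
side panel edge [ 512.  -255.8   89.1]
side slot end at z58 [ 423.5 -252.1   58. ]
side slot end at z58 [ 511.2 -280.2   58. ]
```

Panel centre x≈477, slot centre x≈470.6, so I shift 6.3 mm along tool +x and lower gently.

Request:
step_arm(
  plan=[0.63, -0.04, 0, 0, 0, 0, 0, 0, 0, 0, 0, 0, 0, 0, 1.0, 0, 0, 0, 0, 0, 1.0, 0, 0, 0, 0, 0, 0, 0, 0, 0],
)

```text
time_s: 11.78
ee_pos: [465.7, -252.7, 140.0]
ee_rot: [179.9, -0.2, 178.7]
force: [0.1, 0.1, -1.6]
gripper_width: 10.0
gripper_force: 30.0
```

Request:
step_arm(
  plan=[0, 0, 0.6, 0, 0, 0, 0, 0, 0.6, 0, 0, 0, 0, 0, 0.6, 0, 0, 0, 0, 0, 0, 0, 0, 0],
)

```text
time_s: 12.12
ee_pos: [466.5, -253.1, 123.1]
ee_rot: [179.9, -0.1, 178.8]
force: [0.2, 0.5, 0.0]
gripper_width: 9.8
gripper_force: 30.0
```

Request:
step_arm(
  plan=[0, 0, 0.6, 0, 0, 0, 0, 0, 0.6, 0, 0, 0, 0, 0, 0.4, 0, 0, 0, 0, 0, 0, 0, 0, 0],
)

```text
time_s: 12.45
ee_pos: [466.7, -253.2, 107.5]
ee_rot: [179.9, -0.1, 178.8]
force: [-1.2, -0.2, -1.5]
gripper_width: 9.7
gripper_force: 30.0
```

Request:
step_arm(
  plan=[0, 0, 0.3, 0, 0, 0, 0, 0, 0.2, 0, 0, 0, 0, 0, 0, 0, 0, 0],
)

```text
time_s: 12.7
ee_pos: [467.2, -253.5, 103.3]
ee_rot: [180.0, -0.0, 178.8]
force: [0.3, 0.1, -0.7]
gripper_width: 9.4
gripper_force: 30.0
```

Request:
step_arm(
  plan=[0, 0, 0.15, 0, 0, 0, 0, 0, 0.1, 0, 0, 0, 0, 0, 0, 0, 0, 0],
)

```text
time_s: 12.95
ee_pos: [467.3, -253.5, 101.0]
ee_rot: [180.0, -0.0, 178.7]
force: [-0.5, 0.3, 0.1]
gripper_width: 9.8
gripper_force: 30.0
```

Request:
step_arm(
  plan=[0, 0, 0.1, 0, 0, 0, 0, 0, 0, 0, 0, 0],
)

```text
time_s: 13.12
ee_pos: [467.3, -253.6, 100.0]
ee_rot: [180.0, -0.0, 178.8]
force: [-0.2, 1.3, -2.1]
gripper_width: 9.7
gripper_force: 30.0
```

Request:
step_arm(
  plan=[0, 0, 0.08, 0, 0, 0, 0, 0, 0, 0, 0, 0],
)

```text
time_s: 13.28
ee_pos: [467.4, -253.7, 99.8]
ee_rot: [-180.0, 0.0, 178.8]
force: [-1.4, -0.2, 3.0]
gripper_width: 9.7
gripper_force: 30.0
```

Request:
step_arm(
  plan=[0, 0, 0.08, 0, 0, 0, 0, 0, 0, 0, 0, 0],
)

```text
time_s: 13.45
ee_pos: [467.5, -253.8, 99.8]
ee_rot: [-180.0, 0.0, 178.8]
force: [-1.8, 1.1, 6.6]
gripper_width: 10.2
gripper_force: 30.0
```

Seated, with an upward force of about 6.6 N. Releasing gently.

Request:
step_arm(
  plan=[0, 0, -0.05, 0, 0, 0, 0, 0, 0, 0, 0, 0, 0, 0, 0, 0, 0, 0, 0, 0, 0, 0, 0, 0, 0, 0, 0, 0, 0, 0],
  hand=4.0,
)

```text
time_s: 13.87
ee_pos: [467.3, -253.5, 98.8]
ee_rot: [180.0, -0.0, 178.8]
force: [0.9, -0.7, 0.9]
gripper_width: 38.9
gripper_force: 0.0
```

Request:
step_arm(
  plan=[0, 0, -2.0, 0, 0, 0, 0, 0, -3.0, 0, 0, 0, 0, 0, -3.0, 0, 0, 0, 0, 0, -3.0, 0, 0, 0, 0, 0, 0, 0, 0, 0],
)

```text
time_s: 14.28
ee_pos: [470.5, -255.4, 215.1]
ee_rot: [-179.7, 0.6, 178.8]
force: [0.4, -0.4, -0.1]
gripper_width: 39.9
gripper_force: 0.0
```

```bash
python3 - <<'E'
from h import *
s=sensors.state(); print(s['time_s'],s['ee_pos'],s['qpos'].round(1),s['force'])
c=viewer.grab_frame('scene');q=viewer.grab_frame('side');w=viewer.grab_frame('wrist')
for t in('lamp_tip','panel_tall'):
  o=[]
  for n,p in(('c',c),('q',q),('w',w)):
    for r in viewer.pinpoint(t,p)[:1]: o.append((p,r['location'])); print(n,t,round(r['score'],2),np.round(r['location'],1),onz(p,r['location'],88 if t[0]=='l' else 12).round(1))
  if len(o)>1: print('tri',t,tri(o).round(1))
# dark knob blob in each image near prediction
for n,p in(('c',c),('q',q),('w',w)):
    u,v=proj(p,[[447,-349,88]])[0].astype(int); g=cv2.cvtColor(p['img'],cv2.COLOR_RGB2GRAY); x0,y0=max(u-25,0),max(v-25,0); sub=(g[y0:v+25,x0:u+25]<30).astype(np.uint8)
    k=cv2.connectedComponentsWithStats(sub); print(n,(u,v),[(np.round(k[3][i]+[x0,y0],1).tolist(),k[2][i][2:].tolist()) for i in range(1,k[0]) if k[2][i][4]>15])
# panel rail top in wrist
g=cv2.cvtColor(w['img'],cv2.COLOR_RGB2GRAY)
for v in (180,190,200,210): print(v,g[v,262:300].tolist())
E
```

```text
14.2833 [ 470.45048217 -255.38040134  215.12032443] [ -29.7   13.6   93.3    0.    72.4 -118.5] [ 0.38957666 -0.36570044 -0.08365151]
c lamp_tip 0.67 [194.4 152. ] [ 448.8 -341.    88. ]
q lamp_tip 0.74 [351.3 326.9] [ 454. -348.   88.]
w lamp_tip 0.84 [187.7 186.1] [ 452.5 -351.1   88. ]
tri lamp_tip [ 451.3 -347.3   87.5]
c panel_tall 0.6 [210.1 191.2] [ 468.4 -257.8   12. ]
q panel_tall 0.9 [336.9 306.2] [ 464.2 -256.9   12. ]
w panel_tall 0.7 [281.1 189.2] [ 474.5 -252.6   12. ]
tri panel_tall [ 469.3 -255.1   12.9]
c (np.int64(193), np.int64(150)) []
q (np.int64(348), np.int64(328)) [([349.6, 327.6], [13, 15, 131])]
w (np.int64(189), np.int64(180)) [([188.9, 184.5], [25, 24, 424])]
180 [118, 116, 117, 115, 102, 64, 44, 47, 39, 40, 44, 40, 30, 27, 22, 21, 22, 24, 21, 21, 23, 14, 26, 28, 39, 42, 41, 42, 44, 49, 75, 148, 206, 190, 129, 119, 118, 119]
190 [115, 115, 115, 116, 102, 62, 45, 40, 42, 37, 41, 40, 25, 21, 24, 19, 16, 23, 19, 25, 16, 21, 30, 31, 39, 42, 40, 35, 41, 48, 92, 164, 211, 191, 129, 118, 119, 118]
200 [116, 117, 116, 115, 104, 74, 44, 41, 43, 42, 43, 35, 27, 23, 17, 26, 20, 18, 27, 21, 24, 15, 29, 38, 48, 50, 50, 56, 66, 79, 113, 169, 209, 190, 128, 117, 117, 119]
210 [128, 116, 113, 115, 100, 72, 50, 46, 44, 39, 38, 34, 25, 19, 24, 26, 20, 16, 22, 25, 11, 27, 21, 33, 50, 51, 51, 59, 66, 80, 110, 170, 207, 188, 129, 115, 117, 116]
```

The panel is seated at z≈13 and centred between the lips. The knob is at about (450,-348,88). I'll turn the tool by 90° so the gripper body stays clear of the panel, close the fingers, and come down on the knob's −x side.

Request:
step_arm(
  plan=[0, 0, 0, 0, 0, 0.121, 0, 0, 0, 0, 0, 0.121, 0, 0, 0, 0, 0, 0.121, 0, 0, 0, 0, 0, 0.121, 0, 0, 0, 0, 0, 0.121],
  hand=0.0,
)

```text
time_s: 15.15
ee_pos: [467.1, -253.5, 208.5]
ee_rot: [-180.0, -0.1, 143.7]
force: [0.4, 0.1, -0.1]
gripper_width: 9.6
gripper_force: 0.0
```

Request:
step_arm(
  plan=[0, 0, 0, 0, 0, 0.121, 0, 0, 0, 0, 0, 0.121, 0, 0, 0, 0, 0, 0.121, 0, 0, 0, 0, 0, 0.121, 0, 0, 0, 0, 0, 0.121],
)

```text
time_s: 15.57
ee_pos: [467.2, -253.5, 208.5]
ee_rot: [-180.0, -0.0, 109.1]
force: [-0.2, -0.1, 0.6]
gripper_width: 0.5
gripper_force: 0.0
```

Request:
step_arm(
  plan=[0, 0, 0, 0, 0, 0.121, 0, 0, 0, 0, 0, 0.121, 0, 0, 0, 0, 0, 0.121, 0, 0, 0, 0, 0, 0, 0, 0, 0, 0, 0, 0],
)

```text
time_s: 15.98
ee_pos: [467.2, -253.5, 208.6]
ee_rot: [-180.0, -0.0, 88.8]
force: [-0.2, 0.7, 0.6]
gripper_width: 0.6
gripper_force: 0.0
```

Request:
step_arm(
  plan=[-3.2, -1.8, 0, 0, 0, 0, -3.2, -1.8, 0, 0, 0, 0, -3.2, -1.8, 0, 0, 0, 0, 0, 0, 0, 0, 0, 0, 0, 0, 0, 0, 0, 0],
)

```text
time_s: 16.4
ee_pos: [410.1, -349.4, 208.7]
ee_rot: [-180.0, -0.0, 88.6]
force: [0.2, -0.1, -0.4]
gripper_width: 0.2
gripper_force: 0.0
```

```bash
python3 - <<'E'
from h import *
s=sensors.state(); e=s['ee_pos']; print(s['time_s'],e,s['ee_rot'],s['gripper_width'])
c=viewer.grab_frame('scene');q=viewer.grab_frame('side');w=viewer.grab_frame('wrist'); save(w,'w9.png')
o=[]
for n,p in(('c',c),('q',q),('w',w)):
    for r in viewer.pinpoint('lamp_tip',p)[:1]: o.append((p,r['location'])); print(n,round(r['score'],2),np.round(r['location'],1),onz(p,r['location'],90).round(1))
print('tri',tri(o).round(1))
# lower end of the fingers in side image (dark column below predicted tcp)
g=cv2.cvtColor(q['img'],cv2.COLOR_RGB2GRAY); T=np.array
for z in (e[2]-14,e[2]+20): print('tip px if z',round(z),proj(q,[[e[0],e[1],z]])[0].round(1),proj(c,[[e[0],e[1],z]])[0].round(1))
u=int(proj(q,[[e[0],e[1],e[2]]])[0][0]); print(u,[int(g[v,u]) for v in range(255,330,2)])
gc=cv2.cvtColor(c['img'],cv2.COLOR_RGB2GRAY);u=int(proj(c,[[e[0],e[1],e[2]]])[0][0]); print(u,[int(gc[v,u]) for v in range(80,150,2)])
E
```

```text
16.4 [ 410.1200211  -349.43113036  208.6986348 ] [-1.79984520e+02 -3.65820525e-02  8.85578846e+01] 0.1757486915078322
c 0.69 [190.9 152.2] [ 457.4 -344.8   90. ]
q 0.52 [348.3 328.3] [ 447.  -349.9   90. ]
w 0.76 [315.1 198. ] [ 449.9 -347.1   90. ]
tri [ 451.1 -348.8   83.9]
tip px if z 195 [333.1 304.7] [199.7 113.5]
tip px if z 229 [334.3 294. ] [198.2 103. ]
333 [11, 42, 40, 45, 38, 39, 17, 26, 76, 28, 18, 19, 19, 21, 19, 16, 18, 37, 42, 40, 39, 34, 36, 36, 34, 38, 35, 35, 123, 133, 133, 129, 130, 244, 243, 244, 245, 245]
199 [43, 43, 44, 46, 48, 48, 49, 50, 51, 51, 52, 52, 52, 110, 167, 166, 169, 169, 169, 170, 103, 96, 97, 96, 96, 97, 97, 97, 96, 94, 97, 96, 94, 94, 96]
```

The scene view shows the tip at row ≈105, so the tips are about 20 mm above the reported TCP. I'll descend so they end near z≈76, at knob height.

Request:
step_arm(
  plan=[0, 0, 3.5, 0, 0, 0, 0, 0, 3.5, 0, 0, 0, 0, 0, 3.5, 0, 0, 0, 0, 0, 2.5, 0, 0, 0, 0, 0, 0, 0, 0, 0],
)

```text
time_s: 17.12
ee_pos: [408.4, -344.8, 74.2]
ee_rot: [-179.5, -0.4, 88.7]
force: [-0.5, 0.2, -0.3]
gripper_width: 0.3
gripper_force: 0.0
```

Request:
step_arm(
  plan=[0, 0, 1.0, 0, 0, 0, 0, 0, 1.0, 0, 0, 0, 0, 0, 0, 0, 0, 0, 0, 0, 0, 0, 0, 0],
)

```text
time_s: 17.45
ee_pos: [411.6, -348.5, 59.7]
ee_rot: [179.9, 0.0, 88.6]
force: [0.9, 0.1, 0.5]
gripper_width: 0.6
gripper_force: 0.0
```

Request:
step_arm(
  plan=[0, 1.0, 0, 0, 0, 0, 0, 1.0, 0, 0, 0, 0, 0, 1.0, 0, 0, 0, 0, 0, 0, 0, 0, 0, 0, 0, 0, 0, 0, 0, 0],
)

```text
time_s: 17.87
ee_pos: [442.3, -349.1, 59.2]
ee_rot: [179.9, 0.0, 88.7]
force: [0.1, -0.1, -0.5]
gripper_width: 0.3
gripper_force: 0.0
```

Request:
step_arm(
  plan=[0, 0.8, 0, 0, 0, 0, 0, 0.8, 0, 0, 0, 0, 0, 0.6, 0, 0, 0, 0, 0, 0, 0, 0, 0, 0],
)

```text
time_s: 18.2
ee_pos: [464.6, -349.6, 58.9]
ee_rot: [179.9, 0.0, 88.7]
force: [0.6, 0.5, -1.0]
gripper_width: 0.4
gripper_force: 0.0
```

```bash
cat > lamp.py <<'E'
from h import *
s=sensors.state(); print(s['ee_pos'],s['force'])
o=[]
for n in('scene','side','wrist'):
    p=viewer.grab_frame(n)
    for r in viewer.pinpoint('lamp_tip',p)[:1]:
        print(n,round(r['score'],2),np.round(r['location'],1),onz(p,r['location'],90).round(1)); o.append((p,r['location']))
print(tri(o).round(1))
E
python3 lamp.py
```

```text
[ 464.57665273 -349.63268494   58.89033187] [ 0.5686667   0.48524185 -0.99973184]
scene 0.53 [182.4 159.9] [ 492.1 -335.9   90. ]
side 0.37 [366.9 321.9] [ 485.6 -348.2   90. ]
wrist 0.66 [322.9 263.3] [ 489.2 -350.6   90. ]
[ 488.2 -347.2   84.5]
```

Request:
step_arm(
  plan=[0, 0.5, 0, 0, 0, 0, 0, 0.3, 0, 0, 0, 0, 0, 0, 0, 0, 0, 0],
)

```text
time_s: 18.75
ee_pos: [471.5, -349.7, 58.9]
ee_rot: [180.0, -0.0, 88.6]
force: [0.8, -0.1, -0.4]
gripper_width: 0.2
gripper_force: 0.1
```

Request:
step_arm(
  plan=[0, 0.2, 0, 0, 0, 0, 0, 0, 0, 0, 0, 0],
)

```text
time_s: 18.92
ee_pos: [473.2, -349.7, 58.9]
ee_rot: [-180.0, -0.0, 88.6]
force: [-0.8, 0.6, -0.1]
gripper_width: 0.7
gripper_force: 0.2
```

Request:
step_arm(
  plan=[0, 0.2, 0, 0, 0, 0, 0, 0, 0, 0, 0, 0],
)

```text
time_s: 19.08
ee_pos: [474.8, -349.7, 58.8]
ee_rot: [-180.0, -0.0, 88.6]
force: [-1.1, 0.0, -0.6]
gripper_width: 0.7
gripper_force: 0.7
```

Request:
step_arm(
  plan=[0, 0.2, 0, 0, 0, 0, 0, 0, 0, 0, 0, 0],
)

```text
time_s: 19.25
ee_pos: [475.0, -349.6, 58.8]
ee_rot: [-179.7, -0.0, 88.7]
force: [-6.1, -0.7, 2.2]
gripper_width: 0.3
gripper_force: 3.1
```

```bash
python3 lamp.py
```

```text
[ 475.02058403 -349.58371147   58.7827873 ] [-6.05153719 -0.71738044  2.22166787]
scene 0.61 [181.2 163. ] [ 501.4 -328.5   90. ]
side 0.39 [373.9 323.7] [ 496.8 -355.9   90. ]
wrist 0.57 [317.3 258.8] [ 497.9 -347.7   90. ]
[ 497.9 -348.8   76.5]
```

The end stop is reached (−6 N), so I back off and rise.

Request:
step_arm(
  plan=[0, -2.0, 0, 0, 0, 0, 0, -2.0, 0, 0, 0, 0, 0, 0, -3.5, 0, 0, 0, 0, 0, -4.0, 0, 0, 0, 0, 0, -4.0, 0, 0, 0],
)

```text
time_s: 19.97
ee_pos: [436.8, -348.6, 175.1]
ee_rot: [-180.0, -0.1, 88.6]
force: [0.6, -0.0, -0.1]
gripper_width: 0.6
gripper_force: 0.0
```

Request:
step_arm(
  plan=[0, 0, -3.0, 0, 0, 0, 0, 0, 0, 0, 0, 0, 0, 0, 0, 0, 0, 0, 0, 0, 0, 0, 0, 0],
)

```text
time_s: 20.3
ee_pos: [437.0, -348.6, 203.5]
ee_rot: [-180.0, -0.0, 88.6]
force: [-0.1, -0.1, -0.3]
gripper_width: 0.8
gripper_force: 0.0
```

```bash
python3 lamp.py; python3 - <<'E'
from h import *
o=[]
for n in('scene','side','wrist'):
    p=viewer.grab_frame(n)
    for r in viewer.pinpoint('panel_tall',p)[:1]: print(n,round(r['score'],2),onz(p,r['location'],12).round(1)); o.append((p,r['location']))
print(tri(o).round(1))
E
```

```text
[ 436.96185409 -348.58997918  203.48472713] [-0.0605868  -0.0642589  -0.34405497]
scene 0.47 [178.  162.2] [ 505.9 -336.6   90. ]
side 0.61 [374.5 322.7] [ 498.7 -354.3   90. ]
wrist 0.92 [336.  201.9] [ 495.9 -350.6   90. ]
[ 499.9 -350.6   78.6]
scene 0.9 [ 470.5 -263.1   12. ]
side 0.78 [ 472.6 -252.9   12. ]
wrist 0.63 [ 468.8 -260.    12. ]
[ 470.7 -258.6   18. ]
```

The lever stayed over (knob x≈498) and the panel is in the slot. Handing in.

```bash
python3 -c "
from workcell import env
print(env.job_done())"
```

```text
the job is handed in; nothing more can be done
None
```

The tall panel was let go upright on the bottom of the viewer's slot and the lamp lever was pushed to its end stop; nothing else was knowingly touched, and the job is handed in at about 21 s with no verdict shown.

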